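# Face up the spice tins on the stall's display rail

## Robot

A 6-joint arm with a two-finger parallel gripper is mounted at the origin on the work surface. World frame = base frame: x ahead of the robot, y to its left, z up, the work surface at z = 0. Lengths are in m, angles in degrees, forces in N, time in s.
With the tool pointing down it reaches from about 0.375 to 0.9 m from the base axis. Payload 3.1 kg.
Tool frame: the origin (TCP) lies at the very end of the fingers, on their centre line; the grasp point (between the pads) lies 19 mm behind it; z points along the fingers, y is the line along which they close (so a half turn about z gives the same grasp; the last joint's range is limited). The gripper opens to 85 mm and grips with 20 to 120 N. Pads are 22 mm wide; open, the fingers measure 114 mm over their backs; the gripper's body (76 mm by 85 mm) begins 54 mm behind the grasp point. The pads swing forward as they close: fully open they stand 13 mm farther back than shut.
Start: joints at [-79.784, 30.224, 82.088, -0, 67.689, -10.227], TCP at [0.218, -0.586, 0.206] pointing down, gripper open.
Joint ranges: [-176.69, 176.69], [-43.24, 126.21], [12.49, 139.97], [-82, 262], [0, 151.66], [-163.58, 163.58]. Speed limits (degrees/s): [159.86, 159.86, 180, 180, 180, 180].

## Interface

Orientations are given as [roll, pitch, yaw] about the fixed x, y, z axes, in that order (R = Rz(yaw) Ry(pitch) Rx(roll)).
In Python, from plant import ctrl gives the robot as it stands.
- The arm moves only by the tool move_arm, never from a script. Its argument "moves" is a list of rows, each an object of numbers: "tx", "ty", "tz": the shift along the tool's x, y, z in m; "roll": the turn about the tool's z in rad; "fingers": the closure, from 0 (fully open) to 1 (shut). In form: [{"tx": .., "ty": .., "tz": .., "roll": .., "fingers": ..}, ...]. A call has 1 to 12 rows; each row is the pose to reach, as a shift and turn from the pose commanded when the call began, along the tool's axes at that moment; what a row does not reach only later rows make up. A row lasts 1/8 s, in which the tool goes at most 62.5 mm and 10.7 degrees, less where a joint would pass 70% of its speed; a pose out of reach is approached as far as the arm can. A call with a gripper value outside its range is refused whole. The fingers move at their own pace and stop on an object; the grip force is fixed at half the most. Time passes only in rows, so rows that repeat a pose let the fingers close. It gives the time, the measured TCP pose, the force, the opening and the grip force at its end, in the units of the state.
- ctrl.read_state(): the state, without advancing time (a new reading comes with each control period).
- ctrl.snapshot(name): name is "scene" or "top" or "wrist"; returns the picture (384x512x3 uint8, red, green, blue); there is no depth.
- ctrl.calibration(name): a dict with "fx", "fy", "cx", "cy" (pixels), "D" ([k1, k2, p1, p2, k3] as OpenCV has them; the pictures are not rectified), "R" (3x3) and "t" (3): a world point X has camera coordinates R X + t. Camera axes: x right, y down, z forward; pixel columns grow to the right and rows downward; lengths in m; the calibration is good to about 2 mm. A picture is of the moment at which its call begins: read the wrist's pose just before it. calibration takes no time and is no camera call; for the wrist camera it gives the pose at the moment of the call.
- ctrl.finish_job(): hands the job in; it is judged then, once.
Trained networks look in the newest picture that a camera, given by its name, has taken for a name from the list of things; names that differ only in an ending like _2 or _b are one class to them, and where a whole thing is asked for, a point or a joint stands for the part that bears it (a point fixed in the world has none). Each returns a list of dicts, best first, with "p" (0 to 1); they miss things now and then, are a little off and sometimes report something else, mostly with a low value. They report only what shows in the picture. A call takes as long as a camera call. They do not tell look-alikes from the thing itself.
- ctrl.cut_out(camera, thing): "pixels" (384x512 bool, what is visible of it) and "centre" ([column, row] in pixels, amid what is visible of it).
The state is a dict: "time": time; "joint_positions": joint angles; "qd": joint speeds; "joint_efforts": joint torques, N m; "tcp_pos": TCP position; "ee_rot": TCP orientation; "force": force on the tool from outside, world axes, zero at the start; "torque": the same for the moment, N m; "grip_width": finger opening in m; "gripper_force": force on a finger pad.
Only numpy, scipy, OpenCV 4.12 (cv2) and the standard library are available. Lean on these libraries where they do the work, as an engineer would, in place of code of your own. Each camera call takes 0.05 s, during which the arm holds its last target. There are 200 camera calls.

## Task

Push the row of four spice tins along the display rail, as one train, until the front tin rests against the upright end stop and all four still touch. Do it with the fingertips, pushing only the rearmost tin from behind: do not pinch, lift or press down on any tin, keep the row together, do not ram the stop, and leave everything else on the stall where it stands.

Things in the scene. Friction and masses are not known exactly. Their poses are not given: they have to be found in the camera images.
- rail: straight black plastic U-channel fixed to the table, lying along its own y axis, 330 mm long, 56 mm wide outside and 48 mm clear inside; floor 4 mm thick, side walls 4 mm thick with tops 14 mm above the table; both ends of the channel itself are open. Origin at the centre of its underside, on the table.
- stop: fixed white plastic end stop, an upright block 10 mm thick (along the rail), 64 mm wide and 36 mm high, standing across one end of the rail, at either its +y or its -y end; origin at the centre of its underside, 170 mm from the rail's origin, so its inner face is 165 mm from the rail's origin. The opposite end has only a flat white sill 4 mm high. The rail, stop and sill do not move.
- tin1: square tinplate spice tin with a paper band: 44 x 44 mm, body 44 mm high, with a round brass plug lid 32 mm across and 4 mm high on top (48 mm in all); about 70 g; origin at the centre of its underside, z up, sides parallel to the rail's. It slides stiffly along the rail and does not roll. One of the four in the rail, at the rail's -y end of the row. It is the rearmost when the stop is at the opposite end of the rail.
- tin2: square tinplate spice tin with a paper band: 44 x 44 mm, body 44 mm high, with a round brass plug lid 32 mm across and 4 mm high on top (48 mm in all); about 70 g; origin at the centre of its underside, z up, sides parallel to the rail's. It slides stiffly along the rail and does not roll. One of the four in the rail, second from the -y end of the row.
- tin3: square tinplate spice tin with a paper band: 44 x 44 mm, body 44 mm high, with a round brass plug lid 32 mm across and 4 mm high on top (48 mm in all); about 70 g; origin at the centre of its underside, z up, sides parallel to the rail's. It slides stiffly along the rail and does not roll. One of the four in the rail, third from the -y end of the row.
- tin4: square tinplate spice tin with a paper band: 44 x 44 mm, body 44 mm high, with a round brass plug lid 32 mm across and 4 mm high on top (48 mm in all); about 70 g; origin at the centre of its underside, z up, sides parallel to the rail's. It slides stiffly along the rail and does not roll. One of the four in the rail, at the +y end of the row. It is the rearmost when the stop is at the opposite end of the rail.
- jar: bystander: closed jar, 52 mm across, 85 mm high, beside the rail; origin at its underside.
- can: bystander: can, 60 mm across, 75 mm high, beside the rail; origin at its underside.
- carton: bystander: carton 45 x 85 mm, 55 mm high, beside the rail; origin at its underside.
- bowl: bystander: empty white bowl, 84 mm across, 40 mm high, beside the rail; origin at its underside.
- sparetin: bystander: a single tin just like those in the row, standing on the table outside the rail; origin at its underside.
- sauce1: bystander: sauce bottle, 60 mm across, 210 mm high, at the left of the table; origin at its underside.
- sauce2: bystander: sauce bottle, 60 mm across, 210 mm high, at the left of the table; origin at its underside.
- scoop: bystander: spoon with a wooden handle, 160 mm long, lying on the table.
There are look-alikes about, which are no part of the job. Leave any green look-alike of the tin4 alone.

How it is judged (in metres and radians):
At the end, for the whole second after the job is handed in: The tin nearest the stop is within 4 mm of touching it, the row behind it is closed up (at most about 7 mm of gap in all between the stop and the rearmost tin's place), and all four tins stand upright on the rail's floor at rest (((horizontal distance between tin1 and stop below 0.031 m and horizontal distance between tin2 and stop below 0.0765 m and horizontal distance between tin3 and stop below 0.122 m and horizontal distance between tin4 and stop below 0.167 m) or (horizontal distance between tin4 and stop below 0.031 m and horizontal distance between tin3 and stop below 0.0765 m and horizontal distance between tin2 and stop below 0.122 m and horizontal distance between tin1 and stop below 0.167 m)) and z of tin1 in the frame of rail between 0.001 and 0.008 m and angle between each of tin1, tin2, tin3, tin4's own z axis and vertical below 0.1 rad and linear speed of each of tin1, tin2, tin3, tin4 below 0.01 m/s and z of tin2 in the frame of rail between 0.001 and 0.008 m and z of tin3 in the frame of rail between 0.001 and 0.008 m and z of tin4 in the frame of rail between 0.001 and 0.008 m).
It fails at once if a tin of the row is lifted off the rail or tipped (z of any of tin1, tin2, tin3, tin4 in the frame of rail above 0.014 m or angle between any of tin1, tin2, tin3, tin4's own z axis and vertical above 0.3 rad).
It fails at once if the fingers press on one of the two middle tins, or pinch a tin or press it from above (pressing on it with the grasp point over its middle) (contact force between the fingers and tin2 above 3 N or contact force between the fingers and tin3 above 3 N or (horizontal distance between the grasp point and tin1 below 0.015 m and contact force between the fingers and tin1 above 2 N) or (horizontal distance between the grasp point and tin2 below 0.015 m and contact force between the fingers and tin2 above 2 N) or (horizontal distance between the grasp point and tin3 below 0.015 m and contact force between the fingers and tin3 above 2 N) or (horizontal distance between the grasp point and tin4 below 0.015 m and contact force between the fingers and tin4 above 2 N)).
It fails at once if the row comes apart: a gap of more than 15 mm between neighbouring tins (horizontal distance between tin1 and tin2 above 0.0595 m or horizontal distance between tin2 and tin3 above 0.0595 m or horizontal distance between tin3 and tin4 above 0.0595 m).
It fails at once if the row is rammed: more than 60 N on the end stop (contact force between stop and anything else above 60 N).
It fails at once if something else on the stall is shifted by more than 25 mm (distance of any of jar, can, carton, bowl, sparetin, sauce1, sauce2, scoop from where it was at the start of the episode above 0.025 m).
It also fails if it takes over 35 s, if anything falls off the work surface, if the arm or the gripper's body presses on something with over 40 N, if the wrist force passes 120 N, or if a joint passes its speed limit or range.

## Working session

There is one attempt and no reset: what is moved stays moved. The work goes in short steps, Python scripts to look and compute and a tool call to move; the robot and the scene stay as the last step left them, time stands still between calls to the robot, and variables do not carry over. Pictures are saved under pics/ and viewed, at most 10 in all, crops included, and the job is handed in when it is done.

Besides the shell and the picture viewer there is one more tool, called after "Call:" as name([rows], argument=value, ...), one row to a line, values as JSON. move_arm: Moves the arm, as the interface text tells. Its arguments: {"type":"object","properties":{"moves":{"type":"array","items":{"type":"object","properties":{"tx":{"type":"number"},"ty":{"type":"number"},"tz":{"type":"number"},"roll":{"type":"number"},"fingers":{"type":"number"}}}}},"required":["moves"]}

```bash
mkdir -p pics; ls
python3 - <<'E'
from plant import ctrl
import cv2,numpy as np
for n in ("scene","top"):
    cv2.imwrite(f"pics/{n}0.png",ctrl.snapshot(n)[:,:,::-1])
    c=ctrl.calibration(n);print(n,{k:np.round(c[k],3).tolist() for k in c})
    for t in ("rail","stop","tin1","tin4"):
        for d in ctrl.cut_out(n,t)[:6]:
            print(t,round(d["p"],2),np.round(d["centre"],1),d["pixels"].sum())
s=ctrl.read_state();print(s["time"],s["tcp_pos"],s["ee_rot"],s["grip_width"])
E
```

```text
pics
scene {'fx': 457.657, 'fy': 457.657, 'cx': 254.785, 'cy': 194.983, 'D': [-0.128, 0.0, 0.0, 0.0, 0.0], 'R': [[0.866, 0.5, 0.008], [0.327, -0.555, -0.765], [-0.378, 0.665, -0.644]], 't': [-0.527, -0.102, 1.639]}
rail 0.95 [252.6 227.3] 383
stop 0.65 [248.  244.3] 216
tin1 0.87 [250.6 213.8] 229
tin1 0.71 [256.7 192.4] 137
tin1 0.69 [232.9 172.3] 201
tin1 0.68 [288.5 163.5] 224
tin1 0.59 [241.9 155.9] 170
tin4 0.87 [250.6 213.8] 229
tin4 0.71 [256.7 192.4] 137
tin4 0.69 [232.9 172.3] 201
tin4 0.68 [288.5 163.5] 224
tin4 0.59 [241.9 155.9] 170
top {'fx': 499.111, 'fy': 499.111, 'cx': 257.923, 'cy': 194.553, 'D': [-0.173, 0.0, 0.0, 0.0, 0.0], 'R': [[-0.002, -1.0, 0.008], [-0.987, 0.001, -0.16], [0.16, -0.009, -0.987]], 't': [0.056, 0.563, 1.421]}
rail 0.85 [282.2 183.9] 877
stop 0.57 [305.2 175.2] 55
stop 0.34 [246.6 192.3] 257
tin1 0.82 [167.4 193.9] 276
tin1 0.74 [256.8 192.1] 215
tin1 0.7 [217.8 242. ] 248
tin1 0.69 [269.1 187.8] 276
tin1 0.61 [187.5 248.6] 244
tin1 0.6 [244.4 193.4] 190
tin4 0.82 [167.4 193.9] 276
tin4 0.74 [256.8 192.1] 215
tin4 0.7 [217.8 242. ] 248
tin4 0.69 [269.1 187.8] 276
tin4 0.61 [187.5 248.6] 244
tin4 0.6 [244.4 193.4] 190
0.5 [ 0.21831746 -0.58556712  0.20545471] [-1.79993455e+02 -1.45922761e-03  2.04439559e+01] 0.08540294874537847
```

View pics/top0.png

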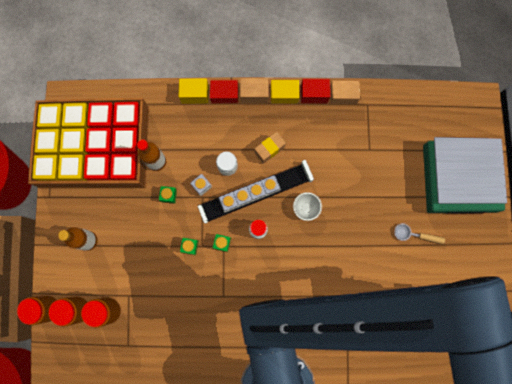

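View pics/scene0.png

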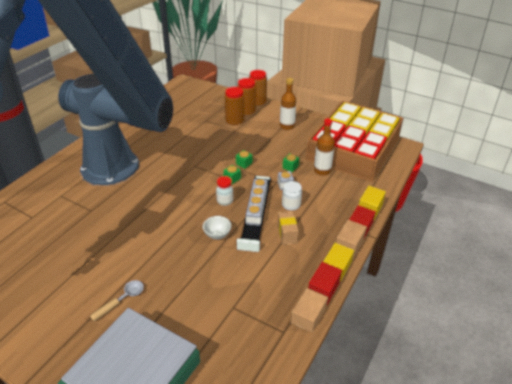

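The top picture shows the rail from about (203,213) to (308,172), with four grey/brass tins around (228–270, 200–185). Green look-alikes stand at (167,194), (188,246) and (221,242), and the spare tin is at (201,184). I'll enlarge the ends to see which one has the stop.

Run:
```python
import cv2,numpy as np
a=cv2.imread("pics/top0.png")[145:250,180:330];b=cv2.imread("pics/scene0.png")[150:260,190:320]
r=lambda i:cv2.resize(i,(600,int(i.shape[0]*600/i.shape[1])),interpolation=cv2.INTER_CUBIC)
im=np.vstack([r(a),r(b)]);im=cv2.resize(im,None,fx=.64,fy=.64,interpolation=cv2.INTER_AREA);print(im.shape)
cv2.imwrite("pics/z0.png",im)
```

```text
(593, 384, 3)
```

View pics/z0.png

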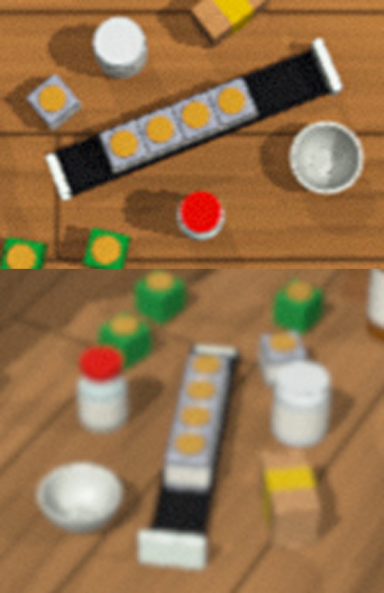

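The stop is the tall white block at the right end in the top view, about (308,172), which is the near end in the scene view. The flat sill is at (203,213). So the leftmost tin, at about (228,201), is the rearmost.

```bash
cat > h.py <<'E'
from plant import ctrl
import cv2,numpy as np
def toworld(c,px,z):
    K=np.array([[c["fx"],0,c["cx"]],[0,c["fy"],c["cy"]],[0,0,1]])
    n=cv2.undistortPoints(np.float64(px).reshape(-1,1,2),K,np.float64(c["D"])).reshape(-1,2)
    R=np.array(c["R"]);o=-R.T@np.array(c["t"]);d=np.c_[n,np.ones(len(n))]@R
    return o+d*((z-o[2])/d[:,2])[:,None]
def project(c,X):
    K=np.array([[c["fx"],0,c["cx"]],[0,c["fy"],c["cy"]],[0,0,1]])
    return cv2.projectPoints(np.float64(X),cv2.Rodrigues(np.array(c["R"]))[0],np.float64(c["t"]),K,np.float64(c["D"]))[0].reshape(-1,2)
def brass(img):
    h=cv2.cvtColor(img,cv2.COLOR_RGB2HSV)
    return cv2.inRange(h,(8,110,110),(25,255,255))
def blobs(mask,lo,hi):
    n,_,s,c=cv2.connectedComponentsWithStats(mask)
    return [(c[i],s[i,4]) for i in range(1,n) if lo<s[i,4]<hi]
def tool():
    s=ctrl.read_state();r=np.radians(s["ee_rot"])
    from scipy.spatial.transform import Rotation as Ro
    return s,Ro.from_euler("xyz",r).as_matrix()
E
python3 - <<'E'
from h import *
img=ctrl.snapshot("top");c=ctrl.calibration("top")
print([img[y,x].tolist() for x,y in((228,201),(242,195),(256,190),(270,184),(234,198),(212,208),(290,178))])
P=[]
gray=img.astype(float)
# brass weight centroid near each lid
for g in((228.5,200.5),(242.5,195),(256.5,189.5),(270.3,184)):
    yy,xx=np.mgrid[:384,:512];m=np.hypot(xx-g[0],yy-g[1])<7
    w=np.clip(gray[...,0]-gray[...,2]-50,0,None)*m
    P.append([(w*xx).sum()/w.sum(),(w*yy).sum()/w.sum()])
W=toworld(c,P,.052)[:,:2];print(np.round(P,1).tolist(),np.round(W,4).tolist(),np.linalg.norm(np.diff(W,axis=0),axis=1))
d=np.linalg.svd(W-W.mean(0))[2][0];d*=np.sign(-d[1]);print("dir",d,"ang",np.degrees(np.arctan2(d[1],d[0])))
# brightness profile along rail line at z=.036 (stop top) and z=.004 (sill)
for z,s0 in((.036,np.arange(.10,.25,.003)),(.004,np.arange(-.18,-.08,.003))):
    X=np.c_[W.mean(0)+s0[:,None]*d,np.full(len(s0),z)];p=project(c,X).astype(np.float32)
    v=cv2.remap(img,p[:,0].copy(),p[:,1].copy(),cv2.INTER_LINEAR)
    print(z,[(round(a,3),int(b)) for a,b in zip(s0,v.reshape(-1,3)[:,2])])
s,R=tool();print(s["time"],R.round(3).tolist())
for i in range(4):print(R.T@(np.r_[W[i],.025]-s["tcp_pos"]))
E
```

```text
[[215, 156, 40], [218, 163, 44], [211, 155, 39], [210, 156, 40], [161, 168, 176], [27, 17, 18], [25, 28, 29]]
[[227.9, 200.7], [242.0, 195.1], [256.0, 189.4], [269.9, 183.9]] [[0.5435, 0.1428], [0.56, 0.1018], [0.5767, 0.0607], [0.5933, 0.02]] [0.04413049 0.04436018 0.04396602]
dir [ 0.3754912  -0.92682596] ang -67.94532458482284
0.036 [(np.float64(0.1), 25), (np.float64(0.103), 25), (np.float64(0.106), 29), (np.float64(0.109), 23), (np.float64(0.112), 30), (np.float64(0.115), 28), (np.float64(0.118), 23), (np.float64(0.121), 23), (np.float64(0.124), 25), (np.float64(0.127), 23), (np.float64(0.13), 25), (np.float64(0.133), 25), (np.float64(0.136), 24), (np.float64(0.139), 23), (np.float64(0.142), 28), (np.float64(0.145), 24), (np.float64(0.148), 20), (np.float64(0.151), 26), (np.float64(0.154), 24), (np.float64(0.157), 19), (np.float64(0.16), 15), (np.float64(0.163), 18), (np.float64(0.166), 16), (np.float64(0.169), 14), (np.float64(0.172), 15), (np.float64(0.175), 29), (np.float64(0.178), 54), (np.float64(0.181), 118), (np.float64(0.184), 203), (np.float64(0.187), 243), (np.float64(
[... 904 characters left out ...]
35), 25), (np.float64(-0.132), 25), (np.float64(-0.129), 24), (np.float64(-0.126), 26), (np.float64(-0.123), 20), (np.float64(-0.12), 23), (np.float64(-0.117), 25), (np.float64(-0.114), 21), (np.float64(-0.111), 20), (np.float64(-0.108), 15), (np.float64(-0.105), 19), (np.float64(-0.102), 17), (np.float64(-0.099), 18), (np.float64(-0.096), 15), (np.float64(-0.093), 20), (np.float64(-0.09), 68), (np.float64(-0.087), 135), (np.float64(-0.084), 160), (np.float64(-0.081), 124)]
0.55 [[0.937, 0.349, -0.0], [0.349, -0.937, 0.0], [-0.0, -0.0, -1.0]]
[ 0.55916424 -0.56886299  0.18050881]
[ 0.5602813  -0.52474664  0.18050821]
[ 0.56157782 -0.48040541  0.1805076 ]
[ 0.56286852 -0.43645834  0.180507  ]
```

Call:
move_arm([
  {"tx": 0.558,"ty": -0.63,"tz": 0,"roll": -0.028,"fingers": 1},
  {"tx": 0.558,"ty": -0.63,"tz": 0,"roll": -0.028,"fingers": 1},
  {"tx": 0.558,"ty": -0.63,"tz": 0,"roll": -0.028,"fingers": 1},
  {"tx": 0.558,"ty": -0.63,"tz": 0,"roll": -0.028,"fingers": 1},
  {"tx": 0.558,"ty": -0.63,"tz": 0,"roll": -0.028,"fingers": 1},
  {"tx": 0.558,"ty": -0.63,"tz": 0,"roll": -0.028,"fingers": 1},
  {"tx": 0.558,"ty": -0.63,"tz": 0,"roll": -0.028,"fingers": 1},
  {"tx": 0.558,"ty": -0.63,"tz": 0,"roll": -0.028,"fingers": 1},
  {"tx": 0.558,"ty": -0.63,"tz": 0,"roll": -0.028,"fingers": 1},
  {"tx": 0.558,"ty": -0.63,"tz": 0,"roll": -0.028,"fingers": 1},
  {"tx": 0.558,"ty": -0.63,"tz": 0,"roll": -0.028,"fingers": 1},
  {"tx": 0.558,"ty": -0.63,"tz": 0,"roll": -0.028,"fingers": 1},
])

```text
time: 2.05
tcp_pos: [0.489, 0.1162, 0.2059]
ee_rot: [180.0, -0.1, 22.1]
force: [0.7, -1.4, 0.9]
grip_width: 0.0
gripper_force: 0.0
```

Call:
move_arm([
  {"tx": 0,"ty": 0,"tz": 0,"roll": 0,"fingers": 1},
  {"tx": 0,"ty": 0,"tz": 0,"roll": 0,"fingers": 1},
])

```text
time: 2.3
tcp_pos: [0.4877, 0.1141, 0.2054]
ee_rot: [180.0, 0.1, 22.1]
force: [-1.2, -0.3, -0.2]
grip_width: 0.0001
gripper_force: 0.0
```

Run:
```python
from h import *
im=ctrl.snapshot("wrist");c=ctrl.calibration("wrist");cv2.imwrite("pics/w1.png",im[:,:,::-1])
s,R=tool();print(s["time"],s["tcp_pos"],s["ee_rot"])
W=np.array([[0.5435,0.1428],[.56,.1018],[.5767,.0607],[.5933,.02]])
print(project(c,np.c_[W,np.full(4,.052)]).round(1).tolist())
for w in W:print(R.T@(np.r_[w,.024]-s["tcp_pos"]))
```

```text
2.35 [0.48753881 0.11336351 0.20538511] [1.79995742e+02 5.97300153e-02 2.20146535e+01]
[[247.9, 103.5], [296.6, 103.8], [345.1, 104.2], [392.2, 104.9]]
[ 0.06310409 -0.006327    0.18131896]
[0.06303245 0.03786853 0.18132231]
[0.06310874 0.08223174 0.18132553]
[0.06324226 0.12618663 0.18132866]
```

View pics/w1.png

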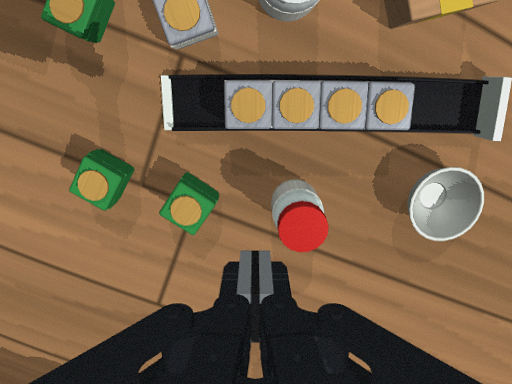

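The wrist view shows the rail level at row 104. The lids sit at (248,104) to (392,105), exactly where the top measurement projects them, and the upright stop is at (493,108). I'll move behind the rear tin and then descend.

Call:
move_arm([
  {"tx": 0.03,"ty": -0.03,"tz": 0,"roll": 0,"fingers": 1},
  {"tx": 0.063,"ty": -0.06,"tz": 0,"roll": 0,"fingers": 1},
  {"tx": 0.063,"ty": -0.06,"tz": 0.03,"roll": 0,"fingers": 1},
  {"tx": 0.063,"ty": -0.06,"tz": 0.07,"roll": 0,"fingers": 1},
  {"tx": 0.063,"ty": -0.06,"tz": 0.11,"roll": 0,"fingers": 1},
  {"tx": 0.063,"ty": -0.06,"tz": 0.14,"roll": 0,"fingers": 1},
  {"tx": 0.063,"ty": -0.06,"tz": 0.165,"roll": 0,"fingers": 1},
  {"tx": 0.063,"ty": -0.06,"tz": 0.18,"roll": 0,"fingers": 1},
  {"tx": 0.063,"ty": -0.06,"tz": 0.18,"roll": 0,"fingers": 1},
  {"tx": 0.063,"ty": -0.06,"tz": 0.18,"roll": 0,"fingers": 1},
])

```text
time: 3.6
tcp_pos: [0.5249, 0.193, 0.0264]
ee_rot: [180.0, -0.1, 22.0]
force: [-0.2, 0.3, -0.8]
grip_width: 0.0
gripper_force: 0.0
```

Run:
```python
from h import *
s,R=tool();print(s["time"],s["tcp_pos"],s["ee_rot"],s["force"])
W=np.array([[0.5435,0.1428],[.56,.1018],[.5767,.0607],[.5933,.02]])
for w in W:print(R.T@(np.r_[w,.025]-s["tcp_pos"]))
```

```text
3.6 [0.52486379 0.1930181  0.02636306] [ 1.79978098e+02 -8.71907761e-02  2.19985336e+01] [-0.21453666  0.31329249 -0.84983144]
[-0.00153354  0.05354217  0.00138119]
[-0.00159274  0.09773772  0.001398  ]
[-0.00150397  0.1421009   0.00141509]
[-0.00135808  0.18605575  0.00143211]
```

Call:
move_arm([
  {"tx": -0.0015,"ty": 0.004,"tz": 0,"roll": 0,"fingers": 1},
  {"tx": -0.0015,"ty": 0.008,"tz": 0,"roll": 0,"fingers": 1},
  {"tx": -0.0015,"ty": 0.01,"tz": 0,"roll": 0,"fingers": 1},
  {"tx": -0.0015,"ty": 0.012,"tz": 0,"roll": 0,"fingers": 1},
  {"tx": -0.0015,"ty": 0.014,"tz": 0,"roll": 0,"fingers": 1},
  {"tx": -0.0015,"ty": 0.016,"tz": 0,"roll": 0,"fingers": 1},
  {"tx": -0.0015,"ty": 0.018,"tz": 0,"roll": 0,"fingers": 1},
  {"tx": -0.0015,"ty": 0.02,"tz": 0,"roll": 0,"fingers": 1},
  {"tx": -0.0015,"ty": 0.022,"tz": 0,"roll": 0,"fingers": 1},
  {"tx": -0.0015,"ty": 0.024,"tz": 0,"roll": 0,"fingers": 1},
])

```text
time: 4.85
tcp_pos: [0.5317, 0.1705, 0.0255]
ee_rot: [-180.0, -0.0, 22.0]
force: [0.3, -0.1, 0.1]
grip_width: -0.0001
gripper_force: 0.0
```

```bash
cat > lids.py <<'E'
from h import *
# lids in the top picture, along the rail from the row's first centre; stop centre at .188, inner face .183
def lids(show=None):
    img=ctrl.snapshot("top");c=ctrl.calibration("top")
    if show:cv2.imwrite(show,img[:,:,::-1])
    m=((img[...,0].astype(int)-img[...,2])>90).astype(np.uint8)*255
    O=np.array([.5684,.0813]);d=np.array([.3755,-.9268]);n=np.array([d[1],-d[0]])
    out=[]
    for p,a in blobs(m,15,200):
        w=toworld(c,[p],.052)[0,:2]-O
        if abs(w@n)<.02 and -.15<w@d<.2:out.append((round(w@d,4),round(w@n,4),int(a)))
    s,R=tool();print(s["time"],"tcp",round((s["tcp_pos"][:2]-O)@d,4),round((s["tcp_pos"][:2]-O)@n,4),"F",round(s["force"][:2]@d,2),s["force"][2].round(2));print(sorted(out))
E
python3 - <<'E'
from lids import *
lids()
im=ctrl.snapshot("wrist");cv2.imwrite("pics/w2.png",im[:,:,::-1])
E
```

```text
4.9 tcp -0.0962 0.0004 F -0.11 0.13
[(np.float64(-0.0211), np.float64(0.0003), 79), (np.float64(0.0219), np.float64(0.0001), 83), (np.float64(0.066), np.float64(-0.0007), 78)]
```

View pics/w2.png

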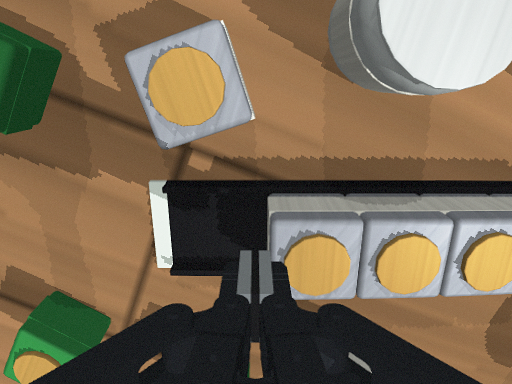

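In the wrist view the closed fingertips (238–272, 250) stand just behind the rear tin's face at column 270. They are centred between the rail walls and about to touch, so I'll push gently.

Call:
move_arm([
  {"ty": 0.0015,"tx": 0,"tz": 0,"roll": 0,"fingers": 1},
  {"ty": 0.003,"tx": 0,"tz": 0,"roll": 0,"fingers": 1},
  {"ty": 0.0045,"tx": 0,"tz": 0,"roll": 0,"fingers": 1},
  {"ty": 0.006,"tx": 0,"tz": 0,"roll": 0,"fingers": 1},
  {"ty": 0.008,"tx": 0,"tz": 0,"roll": 0,"fingers": 1},
  {"ty": 0.01,"tx": 0,"tz": 0,"roll": 0,"fingers": 1},
  {"ty": 0.012,"tx": 0,"tz": 0,"roll": 0,"fingers": 1},
  {"ty": 0.014,"tx": 0,"tz": 0,"roll": 0,"fingers": 1},
  {"ty": 0.016,"tx": 0,"tz": 0,"roll": 0,"fingers": 1},
  {"ty": 0.018,"tx": 0,"tz": 0,"roll": 0,"fingers": 1},
  {"ty": 0.02,"tx": 0,"tz": 0,"roll": 0,"fingers": 1},
])

```text
time: 6.32
tcp_pos: [0.5392, 0.152, 0.0255]
ee_rot: [-180.0, 0.0, 22.0]
force: [-1.3, 3.0, 1.5]
grip_width: 0.0001
gripper_force: 1.3
```

```bash
python3 -c "
from lids import *
lids()"
```

```text
6.375 tcp -0.0762 0.0005 F -1.75 0.93
[(np.float64(-0.0063), np.float64(0.0021), 60), (np.float64(0.0339), np.float64(-0.0004), 82), (np.float64(0.0782), np.float64(0.0), 83)]
```

```bash
python3 -c "
from lids import *
cv2.imwrite('pics/w3.png',ctrl.snapshot('wrist')[:,:,::-1]);lids()"
```

```text
6.475 tcp -0.0763 0.0005 F -1.0 -0.27
[(np.float64(-0.006), np.float64(0.002), 58), (np.float64(0.0347), np.float64(-0.0004), 83), (np.float64(0.0786), np.float64(0.0003), 78)]
```

View pics/w3.png

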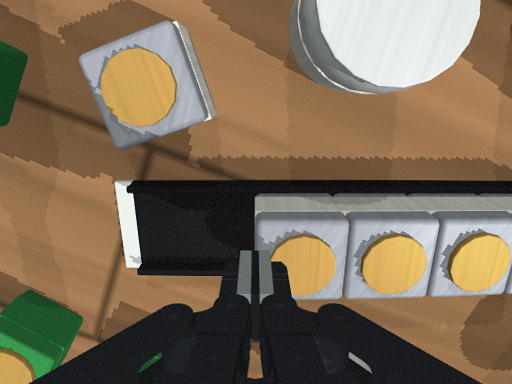

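Call:
move_arm([
  {"ty": 0.002,"tx": 0,"tz": 0,"roll": 0,"fingers": 1},
  {"ty": 0.004,"tx": 0,"tz": 0,"roll": 0,"fingers": 1},
  {"ty": 0.006,"tx": 0,"tz": 0,"roll": 0,"fingers": 1},
  {"ty": 0.008,"tx": 0,"tz": 0,"roll": 0,"fingers": 1},
  {"ty": 0.01,"tx": 0,"tz": 0,"roll": 0,"fingers": 1},
  {"ty": 0.012,"tx": 0,"tz": 0,"roll": 0,"fingers": 1},
  {"ty": 0.014,"tx": 0,"tz": 0,"roll": 0,"fingers": 1},
  {"ty": 0.016,"tx": 0,"tz": 0,"roll": 0,"fingers": 1},
])

```text
time: 7.48
tcp_pos: [0.5452, 0.1371, 0.0255]
ee_rot: [-180.0, -0.0, 22.0]
force: [-1.2, 3.2, 0.4]
grip_width: -0.0001
gripper_force: 1.3
```

```bash
python3 -c "
from lids import *
lids()
cv2.imwrite('pics/w4.png',ctrl.snapshot('wrist')[:,:,::-1])
s,R=tool();O=np.array([.5684,.0813]);d=np.array([.3755,-.9268]);c=ctrl.calibration('wrist');im=ctrl.snapshot('wrist')
m=((im[...,0].astype(int)-im[...,2])>90).astype(np.uint8)*255
for p,a in blobs(m,1200,6000):
    w=toworld(c,[p],.052)[0,:2];print(p.round(),a,((w-O)@d).round(4),(w-O)@np.array([d[1],-d[0]]))
print(s['grip_width'],s['gripper_force'])
"
```

```text
7.525 tcp -0.0602 0.0005 F -2.01 0.63
[(np.float64(0.0107), np.float64(0.0027), 51), (np.float64(0.0501), np.float64(-0.0007), 80), (np.float64(0.0944), np.float64(-0.0), 80)]
[109.  80.] 2745 -0.1186 -0.0829066889033795
[480. 263.] 2517 0.0497 9.764237201248401e-05
[306. 264.] 2552 -0.0362 -0.0008500499695202795
[394. 265.] 2832 0.0058 6.623751410275834e-05
9.973816622454606e-05 0.883359219878912
```

The row follows the fingers one for one, with about 3 N of friction and closed up. About 66 mm remain.

Call:
move_arm([
  {"ty": 0.002,"tx": 0,"tz": 0,"roll": 0,"fingers": 1},
  {"ty": 0.004,"tx": 0,"tz": 0,"roll": 0,"fingers": 1},
  {"ty": 0.006,"tx": 0,"tz": 0,"roll": 0,"fingers": 1},
  {"ty": 0.008,"tx": 0,"tz": 0,"roll": 0,"fingers": 1},
  {"ty": 0.01,"tx": 0,"tz": 0,"roll": 0,"fingers": 1},
  {"ty": 0.012,"tx": 0,"tz": 0,"roll": 0,"fingers": 1},
  {"ty": 0.014,"tx": 0,"tz": 0,"roll": 0,"fingers": 1},
  {"ty": 0.016,"tx": 0,"tz": 0,"roll": 0,"fingers": 1},
  {"ty": 0.018,"tx": 0,"tz": 0,"roll": 0,"fingers": 1},
  {"ty": 0.02,"tx": 0,"tz": 0,"roll": 0,"fingers": 1},
  {"ty": 0.022,"tx": 0,"tz": 0,"roll": 0,"fingers": 1},
  {"ty": 0.024,"tx": 0,"tz": 0,"roll": 0,"fingers": 1},
])

```text
time: 9.12
tcp_pos: [0.5542, 0.1149, 0.0255]
ee_rot: [180.0, -0.0, 22.0]
force: [-1.5, 1.9, 1.4]
grip_width: 0.0001
gripper_force: 1.4
```

Call:
move_arm([
  {"ty": 0.002,"tx": 0,"tz": 0,"roll": 0,"fingers": 1},
  {"ty": 0.004,"tx": 0,"tz": 0,"roll": 0,"fingers": 1},
  {"ty": 0.006,"tx": 0,"tz": 0,"roll": 0,"fingers": 1},
  {"ty": 0.008,"tx": 0,"tz": 0,"roll": 0,"fingers": 1},
  {"ty": 0.01,"tx": 0,"tz": 0,"roll": 0,"fingers": 1},
  {"ty": 0.012,"tx": 0,"tz": 0,"roll": 0,"fingers": 1},
  {"ty": 0.014,"tx": 0,"tz": 0,"roll": 0,"fingers": 1},
  {"ty": 0.016,"tx": 0,"tz": 0,"roll": 0,"fingers": 1},
  {"ty": 0.018,"tx": 0,"tz": 0,"roll": 0,"fingers": 1},
  {"ty": 0.02,"tx": 0,"tz": 0,"roll": 0,"fingers": 1},
  {"ty": 0.022,"tx": 0,"tz": 0,"roll": 0,"fingers": 1},
  {"ty": 0.024,"tx": 0,"tz": 0,"roll": 0,"fingers": 1},
])

```text
time: 10.62
tcp_pos: [0.5632, 0.0926, 0.0255]
ee_rot: [-180.0, 0.0, 22.0]
force: [-0.7, 3.2, 1.4]
grip_width: 0.0001
gripper_force: 1.4
```

```bash
python3 -c "
from lids import *
lids()"
```

```text
10.675 tcp -0.0121 0.0004 F -2.14 1.4
[(np.float64(0.0628), np.float64(0.0053), 18), (np.float64(0.0986), np.float64(-0.0004), 81), (np.float64(0.1422), np.float64(-0.0002), 81)]
```

About 19 mm remain, so I'll go slower: 12 mm, then 0.5 mm rows while watching the force.

Call:
move_arm([
  {"ty": 0.0015,"tx": 0,"tz": 0,"roll": 0,"fingers": 1},
  {"ty": 0.003,"tx": 0,"tz": 0,"roll": 0,"fingers": 1},
  {"ty": 0.0045,"tx": 0,"tz": 0,"roll": 0,"fingers": 1},
  {"ty": 0.006,"tx": 0,"tz": 0,"roll": 0,"fingers": 1},
  {"ty": 0.0075,"tx": 0,"tz": 0,"roll": 0,"fingers": 1},
  {"ty": 0.009,"tx": 0,"tz": 0,"roll": 0,"fingers": 1},
  {"ty": 0.01,"tx": 0,"tz": 0,"roll": 0,"fingers": 1},
  {"ty": 0.011,"tx": 0,"tz": 0,"roll": 0,"fingers": 1},
  {"ty": 0.012,"tx": 0,"tz": 0,"roll": 0,"fingers": 1},
  {"ty": 0.013,"tx": 0,"tz": 0,"roll": 0,"fingers": 1},
  {"ty": 0.014,"tx": 0,"tz": 0,"roll": 0,"fingers": 1},
])

```text
time: 12.05
tcp_pos: [0.5685, 0.0798, 0.0255]
ee_rot: [-180.0, 0.0, 22.1]
force: [-1.5, 2.2, 1.9]
grip_width: -0.0
gripper_force: 1.4
```

Call:
move_arm([
  {"ty": 0.0007,"tx": 0,"tz": 0,"roll": 0,"fingers": 1},
  {"ty": 0.0014,"tx": 0,"tz": 0,"roll": 0,"fingers": 1},
  {"ty": 0.002,"tx": 0,"tz": 0,"roll": 0,"fingers": 1},
])

```text
time: 12.42
tcp_pos: [0.5692, 0.0779, 0.0255]
ee_rot: [-180.0, 0.0, 22.0]
force: [-0.4, 2.8, 2.1]
grip_width: 0.0001
gripper_force: 1.4
```

```bash
python3 -c "
from lids import *
lids()"
```

```text
12.475 tcp 0.0035 0.0005 F -2.88 1.85
[(np.float64(0.1145), np.float64(-0.0006), 80), (np.float64(0.1581), np.float64(0.0), 81)]
```

Call:
move_arm([
  {"ty": 0.0006,"tx": 0,"tz": 0,"roll": 0,"fingers": 1},
  {"ty": 0.0012,"tx": 0,"tz": 0,"roll": 0,"fingers": 1},
  {"ty": 0.0018,"tx": 0,"tz": 0,"roll": 0,"fingers": 1},
])

```text
time: 12.85
tcp_pos: [0.5698, 0.0762, 0.0255]
ee_rot: [-180.0, 0.0, 22.0]
force: [-0.3, 2.9, 0.8]
grip_width: -0.0001
gripper_force: 1.4
```

Call:
move_arm([
  {"ty": 0.0005,"tx": 0,"tz": 0,"roll": 0,"fingers": 1},
  {"ty": 0.001,"tx": 0,"tz": 0,"roll": 0,"fingers": 1},
])

```text
time: 13.1
tcp_pos: [0.5703, 0.0753, 0.0255]
ee_rot: [-180.0, 0.0, 22.0]
force: [-1.8, 2.8, 0.7]
grip_width: 0.0004
gripper_force: 1.4
```

```bash
python3 -c "
from lids import *
lids()"
```

```text
13.15 tcp 0.0064 0.0005 F -2.16 1.72
[(np.float64(0.1168), np.float64(-0.0), 81), (np.float64(0.1608), np.float64(-0.0002), 79)]
```

Call:
move_arm([
  {"ty": 0.0005,"tx": 0,"tz": 0,"roll": 0,"fingers": 1},
  {"ty": 0.001,"tx": 0,"tz": 0,"roll": 0,"fingers": 1},
])

```text
time: 13.4
tcp_pos: [0.5703, 0.0749, 0.0255]
ee_rot: [-179.9, 0.0, 22.0]
force: [-1.5, 6.4, 1.4]
grip_width: -0.0001
gripper_force: 2.8
```

Call:
move_arm([
  {"ty": 0.0005,"tx": 0,"tz": 0,"roll": 0,"fingers": 1},
  {"ty": 0.001,"tx": 0,"tz": 0,"roll": 0,"fingers": 1},
])

```text
time: 13.65
tcp_pos: [0.5703, 0.0747, 0.0255]
ee_rot: [-179.9, 0.0, 22.0]
force: [-2.3, 9.0, 2.7]
grip_width: -0.0003
gripper_force: 4.0
```

```bash
python3 -c "
from lids import *
lids()"
```

```text
13.7 tcp 0.0068 0.0007 F -7.37 2.65
[(np.float64(0.117), np.float64(0.0), 82), (np.float64(0.1611), np.float64(-0.0004), 79)]
```

The force has risen to 9 N and motion has stopped with the front lid at 0.161 m, the expected stop contact. I'll back off and lift for a check.

Call:
move_arm([
  {"ty": -0.002,"tx": 0,"tz": 0,"roll": 0,"fingers": 1},
  {"ty": -0.006,"tx": 0,"tz": 0,"roll": 0,"fingers": 1},
  {"ty": -0.015,"tx": 0,"tz": 0,"roll": 0,"fingers": 1},
  {"ty": -0.03,"tx": 0,"tz": 0,"roll": 0,"fingers": 1},
  {"ty": -0.035,"tx": 0,"tz": 0,"roll": 0,"fingers": 1},
  {"ty": -0.035,"tx": 0,"tz": -0.03,"roll": 0,"fingers": 1},
  {"ty": -0.035,"tx": 0,"tz": -0.08,"roll": 0,"fingers": 1},
  {"ty": -0.035,"tx": 0,"tz": -0.14,"roll": 0,"fingers": 1},
  {"ty": -0.035,"tx": -0.05,"tz": -0.18,"roll": 0,"fingers": 1},
  {"ty": -0.035,"tx": -0.07,"tz": -0.18,"roll": 0,"fingers": 1},
  {"ty": -0.035,"tx": -0.07,"tz": -0.18,"roll": 0,"fingers": 1},
])

```text
time: 15.08
tcp_pos: [0.4917, 0.0797, 0.2062]
ee_rot: [180.0, -0.0, 22.0]
force: [0.3, 0.2, 0.7]
grip_width: 0.0002
gripper_force: 0.0
```

```bash
python3 -c "
from lids import *
lids()
cv2.imwrite('pics/w5.png',ctrl.snapshot('wrist')[:,:,::-1])"
```

```text
15.125 tcp -0.0269 0.0704 F -0.02 -0.35
[(np.float64(0.1167), np.float64(-0.0001), 82), (np.float64(0.1611), np.float64(-0.0004), 79)]
```

View pics/w5.png

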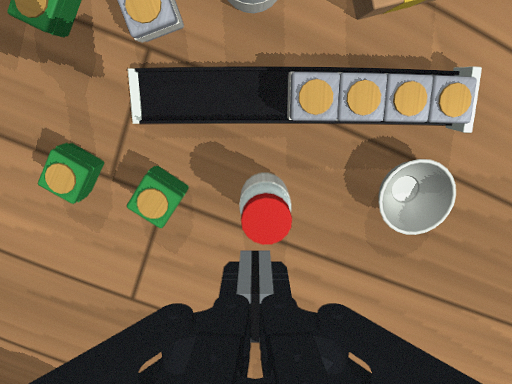

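The four tins stand closed up, with lids at (316,97) to (456,99). The front tin is against the stop at (472,98), and everything else is where it was. I'll hand the job in.

```bash
python3 -c "
from plant import ctrl
print(ctrl.finish_job())"
```

```text
the job is handed in; nothing more can be done
None
```

The four tins were pushed as one closed row until the front tin rested against the end stop, with about 9 N at contact and nothing else seen to move, and the job was handed in at about 15 s; no verdict came back.

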